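# Build the two cheese stacks for the counter display

### The job

Set out the display on the cheese counter with the five small yellow cheeses that lie loose in the middle. On the round board build a tower of the three round cheeses, the largest at the bottom and the smallest on top; on the oblong board put the larger oblong cheese with the smaller one on top of it, both lined up lengthwise with the board. Stand everything upright and neatly centred on the board or on the cheese beneath, let go of it all, and do not knock over the two small jars.

Things in the scene. Friction and masses are not known exactly. Their poses are not given: they have to be found in the camera images.
- truckle_large_center (a point): largest round cheese: upright drum 68 mm across, 46 mm tall, 0.18 kg, plain pale yellow with a blank paper label on top, firm; the point is its centre, half-way up; z up
- truckle_medium_center (a point): middle round cheese: upright drum 54 mm across, 44 mm tall, 0.11 kg, plain pale yellow with a blank paper label on top, firm; the point is its centre, half-way up; z up
- truckle_small_center (a point): smallest round cheese: upright drum 40 mm across, 42 mm tall, 0.055 kg, plain pale yellow with a blank paper label on top, firm; the point is its centre, half-way up; z up
- block_large_center (a point): larger oblong cheese: block 80 mm long (x) by 58 mm wide (y) by 46 mm tall, 0.22 kg, plain pale yellow with a blank paper label on top, firm; the point is its centre, half-way up; x runs along its length, z up
- block_small_center (a point): smaller oblong cheese: block 60 mm long (x) by 40 mm wide (y) by 42 mm tall, 0.11 kg, plain pale yellow with a blank paper label on top, firm; the point is its centre, half-way up; x runs along its length, z up
- round_board: round wooden display board, 130 mm across, 14 mm thick, fixed to the counter; origin at the centre of its underside (counter level), z up
- long_board: oblong wooden display board, 130 mm long (x) by 100 mm wide (y), 14 mm thick, fixed to the counter; origin at the centre of its underside (counter level), z up
- jar_left_center (a point): small amber glass jar with a brass lid, 40 mm across, 54 mm tall, standing loose among the cheeses, not to be knocked over; the point is its centre, half-way up
- jar_right_center (a point): small amber glass jar with a brass lid, 40 mm across, 54 mm tall, standing loose among the cheeses, not to be knocked over; the point is its centre, half-way up
Not all that is in view belongs to the job. Leave any pink look-alike of the part that bears block_small_center alone. Leave any red look-alike of the part that bears truckle_large_center alone.

How it is judged:
At the end, for the whole second after the job is handed in: Large, middle, small round cheese stacked on the round board; larger, smaller block on the oblong board, lengths within 0.25 rad of it. Lowest ones within 15 mm of board centre, others within 12 mm of the one below; all at proper height (6 mm), upright (0.1 rad), at rest (horizontal distance between truckle_large_center and round_board below 0.015 m and z of truckle_large_center in the frame of round_board between 0.031 and 0.043 m and angle between each of truckle_large_center, truckle_medium_center, truckle_small_center, block_large_center, block_small_center's own z axis and vertical below 0.1 rad and linear speed of each of truckle_large, truckle_medium, truckle_small, block_large, block_small below 0.02 m/s and horizontal distance between truckle_medium_center and truckle_large_center below 0.012 m and z of truckle_medium_center in the frame of round_board between 0.076 and 0.088 m and horizontal distance between truckle_small_center and truckle_medium_center below 0.012 m and z of truckle_small_center in the frame of round_board between 0.119 and 0.131 m and horizontal distance between block_large_center and long_board below 0.015 m and z of block_large_center in the frame of long_board between 0.031 and 0.043 m and angle between the x axis of each of block_large_center, block_small_center and the x axis of long_board, either way round below 0.25 rad and horizontal distance between block_small_center and block_large_center below 0.012 m and z of block_small_center in the frame of long_board between 0.075 and 0.087 m); the robot touches nothing.
It fails at once if a jar is knocked over (angle between any of jar_left_center, jar_right_center's own z axis and vertical above 0.5 rad).
It also fails if it takes over 120 s, if anything falls off the work surface, if the arm or the gripper's body presses on something with over 40 N, if the wrist force passes 120 N, or if a joint passes its speed limit or range.

### The arm

A 6-joint arm with a two-finger parallel gripper is mounted at the origin on the work surface. World frame = base frame: x ahead of the robot, y to its left, z up, the work surface at z = 0. Lengths are in m, angles in rad, forces in N, time in s.
With the tool pointing down it reaches from about 0.35 to 0.975 m from the base axis. Payload 4.9 kg.
Tool frame: the origin (TCP) lies between the finger pads; the fingertips stand 19 mm ahead of it and the grasp point (between the pads) is the TCP; z points along the fingers, y is the direction in which the jaws open and shut (so a half turn about z gives the same grasp; the last joint's range is limited). The gripper opens to 85 mm and grips with 20 to 120 N. Pads are 22 mm wide; open, the fingers measure 114 mm over their backs; the gripper's body (76 mm by 85 mm) begins 54 mm behind the grasp point. The pads swing forward as they close: fully open they stand 13 mm farther back than shut.
Start: joints at [1.01, 0.053, 1.613, -0, 1.476, -0.119], TCP at [0.267, 0.565, 0.25] pointing down, gripper open.
Joint ranges: [-3.01, 3.01], [-1.01, 2.22], [0.06, 2.58], [-1.02, 4.17], [0.09, 2.62], [-3.14, 3.14]. Speed limits (rad/s): [2.57, 2.57, 3.14, 3.14, 3.14, 3.14].

### API

Orientations are given as a unit quaternion [w, x, y, z].
In Python, from plant import state, grab_frame, calibration, job_done gives the robot as it stands. The module is installed in compiled form; this text tells all that it offers.
- The arm moves only by the tool servo_tool, never from a script. Its argument "deltas" is a list that holds one entry, the list of rows, each a list of 5 numbers: the finger opening in mm, from 0 to 85.4, then the shift along the world's x, y, z in mm, then the turn about the world's z in units of 6 degrees (1.0 is 6 degrees). A call has 1 to 5 rows; each row is the pose to reach, as a shift and turn from the pose commanded when the call began; what a row does not reach only later rows make up. A row lasts 1/8 s, in which the tool goes at most 62.5 mm and 10.7 degrees, less where a joint would pass 70% of its speed; a pose out of reach is approached as far as the arm can. A call with a gripper value outside its range is refused whole. The fingers move at their own pace and stop on an object; the grip force is fixed at half the most. Time passes only in rows, so rows that repeat a pose let the fingers close. It gives the time, the measured TCP pose, the force and the opening at its end, in the units of the state.
- state(): the state, without advancing time (a new reading comes with each control period).
- grab_frame(name): name is "scene" or "top" or "wrist"; returns the picture (384x512x3 uint8, red, green, blue); there is no depth.
- calibration(name): a dict with "intrinsics" (3x3 intrinsics, pixels), "world_from_camera" (4x4, takes a point from camera to world coordinates). Camera axes: x right, y down, z forward; pixel columns grow to the right and rows downward; lengths in m; the calibration is good to about 2 mm. A picture is of the moment at which its call begins: read the wrist's pose just before it. calibration takes no time and is no camera call; for the wrist camera it gives the pose at the moment of the call.
- job_done(): hands the job in, once; it reports no verdict.
The state is a dict: "time": time; "joint_pos": joint angles; "joint_vel": joint speeds; "joint_efforts": joint torques, N m; "tool_pos": TCP position; "tool_rot": TCP orientation; "contact_force": force on the tool from outside, world axes, zero at the start; "ft_torque": the same for the moment, N m; "gripper_width": opening from 0.0 (shut) to 1.0 (fully open).
Only numpy, scipy, OpenCV 4.12 (cv2) and the standard library are available. Lean on these libraries where they do the work, as an engineer would, in place of code of your own. Each camera call takes 0.05 s, during which the arm holds its last target.

## Working session

There is one attempt and no reset: what is moved stays moved. The work goes in short steps, Python scripts to look and compute and a tool call to move; the robot and the scene stay as the last step left them, time stands still between calls to the robot, and variables do not carry over. Pictures are saved under pics/ and viewed, and the job is handed in when it is done.

Besides the shell and the picture viewer there is one more tool, called after "Emit:" by a JSON object that holds its "name" and its "arguments", one argument or row to a line. servo_tool: Moves the arm, as the interface text tells. Its arguments: {"type":"object","properties":{"deltas":{"type":"array","items":{"type":"array","items":{"type":"array","items":{"type":"number"}}}}},"required":["deltas"]}

```bash
mkdir -p pics; python3 - <<'E'
from plant import *
import cv2
print(state())
for n in ["top","scene"]:
    cv2.imwrite(f"pics/{n}0.png",cv2.resize(grab_frame(n)[:,:,::-1],None,fx=1.5625,fy=1.5625,interpolation=cv2.INTER_CUBIC)); print(calibration(n))
E
```

```text
{'time': 0.0, 'joint_pos': array([ 1.01002624e+00,  5.33799559e-02,  1.61431706e+00, -1.36919358e-05,
        1.47597865e+00, -1.19007314e-01]), 'joint_vel': array([ 1.08449685e-03,  6.48534600e-05, -2.68305691e-03,  1.16175919e-03,
       -2.40095425e-03,  1.17639394e-03]), 'joint_efforts': array([ 4.31338515e-05, -3.93678832e+01, -3.70174992e+01, -1.40791076e-04,
        7.00020013e-03, -5.83459084e-06]), 'tool_pos': array([0.26690039, 0.56449453, 0.24903487]), 'tool_rot': array([-3.40794713e-04,  2.19088921e-01,  9.75704340e-01, -9.84194808e-04]), 'contact_force': array([-0.36998554,  0.01927915,  0.00157725]), 'ft_torque': array([0.0324375 , 0.02444609, 0.03289638]), 'gripper_width': 0.998625915618206}
{'intrinsics': array([[439.66433448,   0.        , 259.30378159],
       [  0.        , 439.66433448, 186.85029283],
       [  0.        ,   0.        ,   1.        ]]), 'world_from_camera': array([[-0.00636257, -0.99627222,  0.08603011,  0.45068912],
       [-0.99995437,  0.00695186,  0.00655198,  0.00383022],
       [-0.00712562, -0.0859845 , -0.99627099,  1.18339909],
       [ 0.        ,  0.        ,  0.        ,  1.        ]])}
{'intrinsics': array([[399.77118182,   0.        , 257.64271798],
       [  0.        , 399.77118182, 194.48032508],
       [  0.        ,   0.        ,   1.        ]]), 'world_from_camera': array([[ 0.69368359,  0.59936283, -0.39945872,  0.91581033],
       [ 0.72017775, -0.5864873 ,  0.37064357, -0.34560133],
       [-0.01212748, -0.54479065, -0.83848439,  0.86278426],
       [ 0.        ,  0.        ,  0.        ,  1.        ]])}
```

View pics/top0.png

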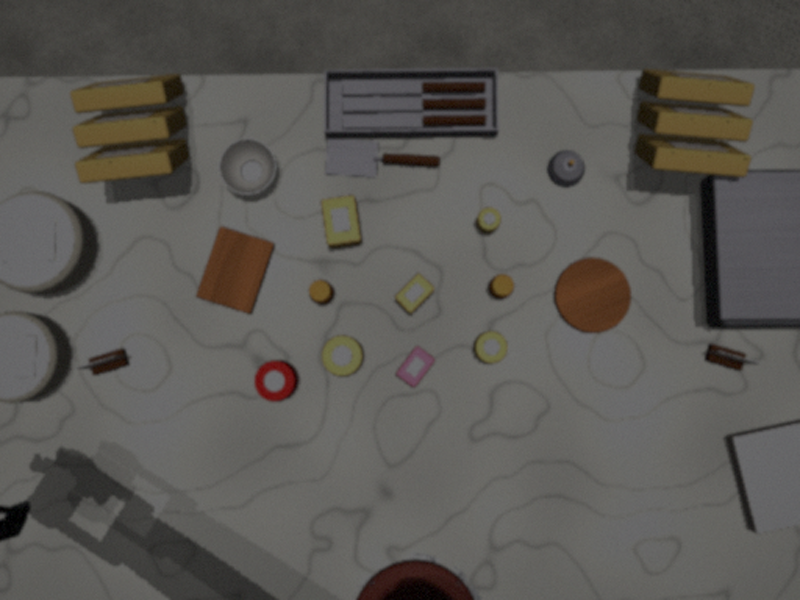

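View pics/scene0.png

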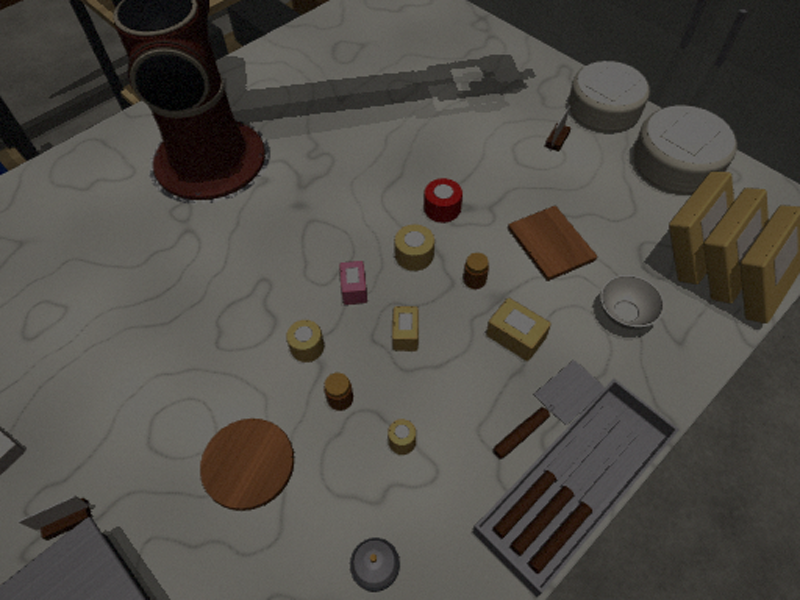

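```bash
cat > h.py <<'E'
import numpy as np, cv2
from plant import *
def ray(n,u,v,z,cal=None):
    c=cal or calibration(n); K=c["intrinsics"];T=c["world_from_camera"]
    d=T[:3,:3]@np.linalg.solve(K,[u,v,1.]); o=T[:3,3]; return (o+d*(z-o[2])/d[2])
def proj(n,p,cal=None):
    c=cal or calibration(n); T=np.linalg.inv(c["world_from_camera"]); q=c["intrinsics"]@(T[:3,:3]@np.asarray(p)+T[:3,3]); return q[:2]/q[2]
def save(name,im,s=1,gain=1.0):
    im=np.clip(im[:,:,::-1].astype(float)*gain,0,255).astype(np.uint8)
    cv2.imwrite(f"pics/{name}.png",cv2.resize(im,None,fx=s,fy=s,interpolation=cv2.INTER_CUBIC))
E
python3 - <<'E'
from h import *
im=grab_frame("top")
save("topL",im[110:250,120:310],4.2,1.8)
save("topR",im[110:250,240:420],4.2,1.8)
E
```

```text
(no output)
```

View pics/topL.png

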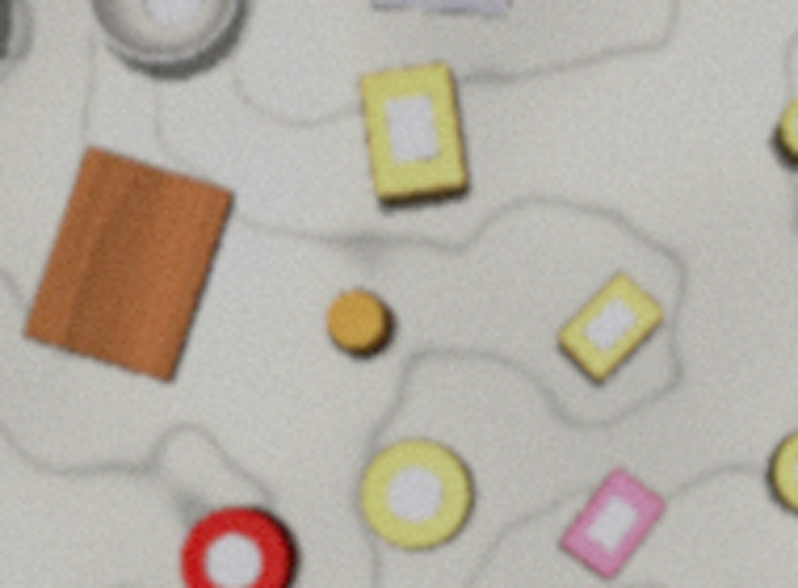

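View pics/topR.png

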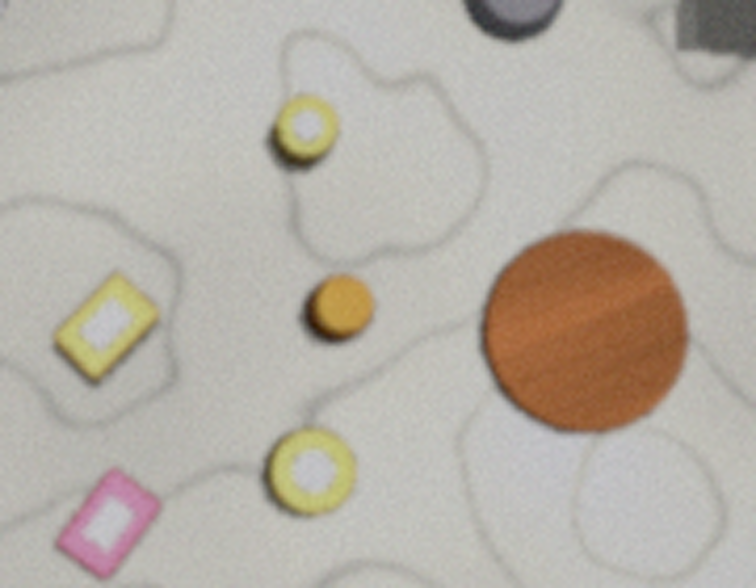

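```bash
python3 - <<'E'
from h import *
im=sum(grab_frame("top").astype(float) for _ in range(3))/3
im=np.clip(im*1.8,0,255).astype(np.uint8)
s=4
big=cv2.resize(im,None,fx=s,fy=s,interpolation=cv2.INTER_CUBIC)
hsv=cv2.cvtColor(big,cv2.COLOR_RGB2HSV)
H=[("large",(340/1.5625,355/1.5625),.046),("med",(490/1.5625,347/1.5625),.044),("small",(488/1.5625,219/1.5625),.042),
("BL",(341/1.5625,221/1.5625),.046),("BS",(414/1.5625,294/1.5625),.042),("jarL",(205,187),.054),("jarR",(321,183),.054),("round",(379,189),.014),("long",(150,173),.014)]
vis=big.copy()
for n,(u,v),z in H:
    thr=150 if z>.02 else 90
    m=((hsv[:,:,1]>70)&(hsv[:,:,2]>thr)).astype(np.uint8)
    cs,_=cv2.findContours(m,cv2.RETR_EXTERNAL,cv2.CHAIN_APPROX_NONE)
    c=min(cs,key=lambda c:1e9 if cv2.contourArea(c)<200 else np.hypot(*(np.array(cv2.minAreaRect(c)[0])/s-(u,v))))
    cv2.drawContours(vis,[c],-1,(255,0,0),1)
    P=np.array([ray("top",(p[0][0]+.5)/s-.5,(p[0][1]+.5)/s-.5,z)[:2] for p in c])
    r=cv2.minAreaRect((P*1000).astype(np.float32)); (cx,cy),rad=cv2.minEnclosingCircle((P*1000).astype(np.float32))
    b=cv2.boxPoints(r); e=[b[1]-b[0],b[2]-b[1]]; e=max(e,key=np.linalg.norm)
    mm=cv2.moments((P*1000).astype(np.float32).reshape(-1,1,2))
    print(n,"rect",np.round(r[0],1),np.round(r[1],1),"ang",round(np.degrees(np.arctan2(e[1],e[0]))%180,1),"circ",round(cx,1),round(cy,1),round(rad,1),"cen",round(mm['m10']/mm['m00'],1),round(mm['m01']/mm['m00'],1))
cv2.imwrite("pics/v.png",cv2.resize(vis[440:1000,500:1750][:,:,::-1],(800,358)))
E
```

```text
large rect [445.1 117.8] [65.  65.3] ang 165.8 circ 445.2 117.3 33.3 cen 445.1 117.7
med rect [ 457.8 -129.8] [50.7 50.4] ang 55.7 circ 457.7 -128.9 26.2 cen 457.8 -129.7
small rect [ 673.2 -129.3] [37.4 35.3] ang 89.5 circ 672.5 -129.4 19.1 cen 673.1 -130.0
BL rect [672.1 119.6] [77.5 56.8] ang 8.2 circ 671.9 119.9 45.7 cen 672.1 119.8
BS rect [548.7  -3.3] [38.7 58.7] ang 134.4 circ 548.4 -3.2 33.0 cen 548.7 -3.4
jarL rect [553.4 154.7] [34.4 32.9] ang 0.2 circ 553.9 154.8 18.0 cen 553.2 154.4
jarR rect [ 560.6 -150.2] [33.7 33.9] ang 176.4 circ 559.0 -148.5 19.0 cen 560.3 -150.2
round rect [ 545.2 -307.4] [127.2 128.7] ang 134.0 circ 545.8 -306.8 65.0 cen 545.2 -307.2
long rect [593.  303.8] [100.1 129. ] ang 162.0 circ 592.9 303.9 78.9 cen 592.9 303.9
```

View pics/v.png

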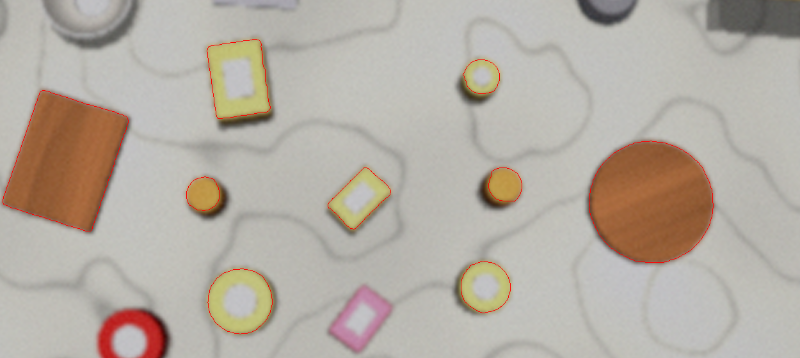

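Emit:
{"name": "servo_tool", "arguments": {
  "deltas": [
    [[85,111,-280,0,0],[85,111,-280,0,0],[85,111,-280,0,0],[85,111,-280,0,0],[85,111,-280,0,0]]
  ]
}}

```text
time: 0.92
tool_pos: [0.3786, 0.2829, 0.2504]
tool_rot: [0.0, 0.219, 0.976, 0.0]
contact_force: [0.6, 0.1, -0.6]
gripper_width: 0.998
```

Emit:
{"name": "servo_tool", "arguments": {
  "deltas": [
    [[85,33,-82,0,0],[85,66,-165,0,0],[85,66,-165,0,0],[85,66,-165,-60,0],[85,66,-165,-120,0]]
  ]
}}

```text
time: 1.55
tool_pos: [0.4453, 0.1191, 0.1301]
tool_rot: [0.002, 0.22, 0.975, 0.001]
contact_force: [0.5, 0.1, -0.9]
gripper_width: 0.997
```

```bash
python3 - <<'E'
from h import *
print(state()["tool_pos"]);im=grab_frame("wrist"); cal=calibration("wrist")
save("w1",im,1.5,1.5)
print(proj("wrist",[.4451,.1178,.046],cal)*1.5, cal["world_from_camera"])
E
```

```text
[0.44534531 0.11908612 0.13008319]
[383.79171877 335.84800843] [[ 0.42895332  0.8670663   0.25336749  0.37150657]
 [ 0.90329594 -0.40940785 -0.128225    0.15227179]
 [-0.00744894  0.28386836 -0.95883433  0.24445661]
 [ 0.          0.          0.          1.        ]]
```

View pics/w1.png

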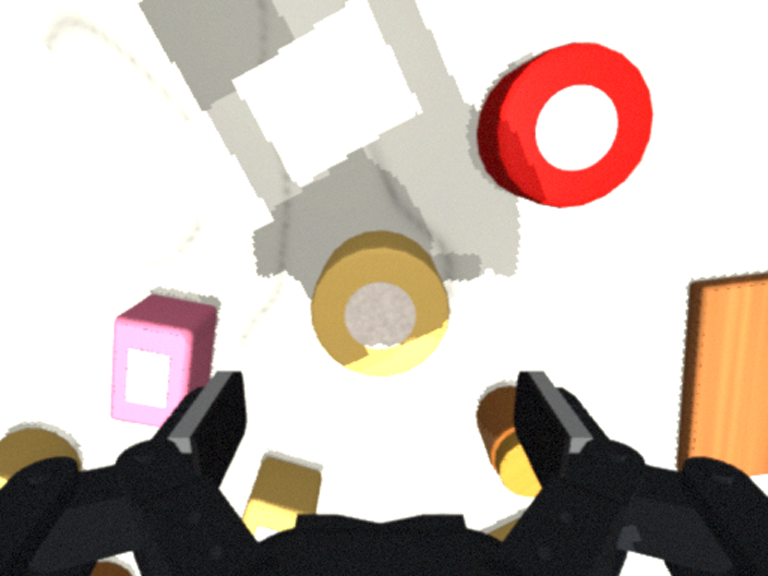

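```bash
python3 - <<'E'
from h import *
print(state()["tool_pos"]);cal=calibration("wrist");im=grab_frame("wrist"); 
save("w2",im,1.5,1.)
for p in [[.4451,.1178,.046],[.5532,.1544,.054],[.5487,-.0034,.042]]: print(proj("wrist",p,cal)*1.5)
print(cal["world_from_camera"]);print(state()["tool_pos"])
E
```

```text
[0.43859714 0.11869482 0.12012752]
[383.79171877 335.84800843]
[544.52382578 497.10684241]
[266.76968031 575.00808869]
[[ 0.42895332  0.8670663   0.25336749  0.37150657]
 [ 0.90329594 -0.40940785 -0.128225    0.15227179]
 [-0.00744894  0.28386836 -0.95883433  0.24445661]
 [ 0.          0.          0.          1.        ]]
[0.43865385 0.11905987 0.12290352]
```

View pics/w2.png

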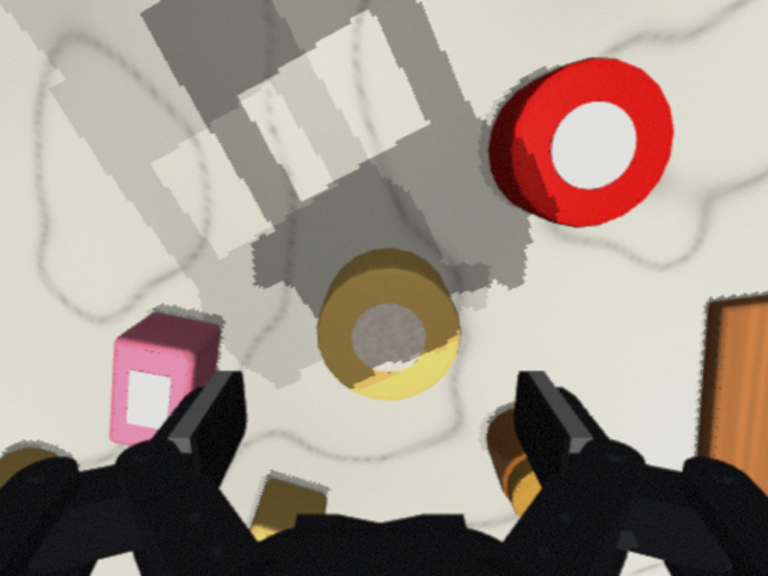

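Emit:
{"name": "servo_tool", "arguments": {
  "deltas": [
    [[85,1,-2,0,0],[85,1,-2,-40,0],[85,1,-2,-80,0],[85,1,-2,-105,0],[85,1,-2,-105,0]]
  ]
}}

```text
time: 2.28
tool_pos: [0.4464, 0.1183, 0.0267]
tool_rot: [0.001, 0.219, 0.976, 0.0]
contact_force: [-0.1, -0.3, 0.5]
gripper_width: 0.994
```

Emit:
{"name": "servo_tool", "arguments": {
  "deltas": [
    [[85,0,0,0,0],[0,0,0,0,0],[0,0,0,0,0],[0,0,0,0,0],[0,0,0,0,0]]
  ]
}}

```text
time: 2.9
tool_pos: [0.4476, 0.1183, 0.0283]
tool_rot: [0.002, 0.219, 0.976, 0.001]
contact_force: [-1.0, 0.6, 7.4]
gripper_width: 0.775
```

Emit:
{"name": "servo_tool", "arguments": {
  "deltas": [
    [[0,0,0,0,0],[0,0,0,30,0],[0,0,0,60,0],[0,0,0,120,0],[0,0,0,120,0]]
  ]
}}

```text
time: 3.52
tool_pos: [0.4493, 0.1184, 0.1523]
tool_rot: [0.006, 0.219, 0.976, 0.002]
contact_force: [0.2, -0.3, -1.3]
gripper_width: 0.774
```

Emit:
{"name": "servo_tool", "arguments": {
  "deltas": [
    [[0,0,0,0,0],[0,0,0,0,0],[0,0,0,0,0]]
  ]
}}

```text
time: 3.9
tool_pos: [0.4442, 0.1179, 0.1436]
tool_rot: [-0.001, 0.219, 0.976, -0.0]
contact_force: [0.2, -0.3, -1.1]
gripper_width: 0.78
```

```bash
python3 - <<'E'
from h import *
print(state()["tool_pos"])
save("w3",grab_frame("wrist"),1.5,1.)
save("s3",grab_frame("scene")[80:280,150:450],2.6,1.6)
print(state()["tool_pos"])
E
```

```text
[0.44420948 0.11787317 0.14364901]
[0.44459065 0.11791018 0.14416887]
```

View pics/w3.png

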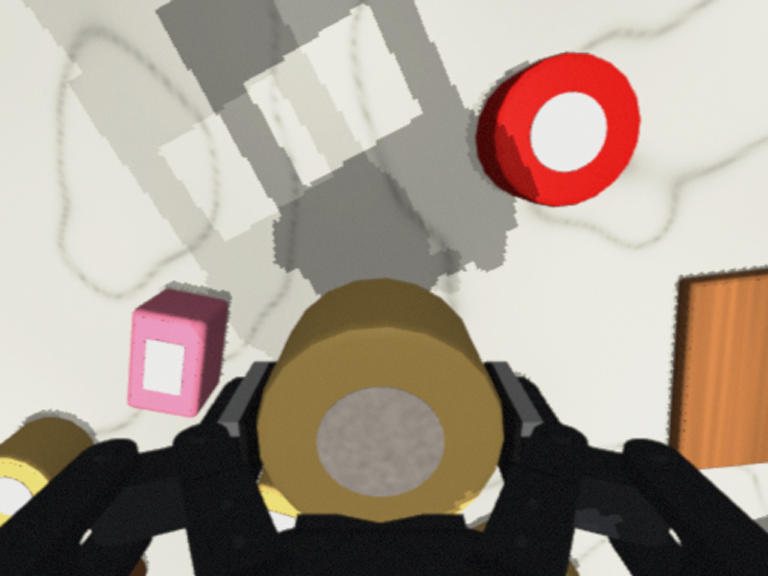

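View pics/s3.png

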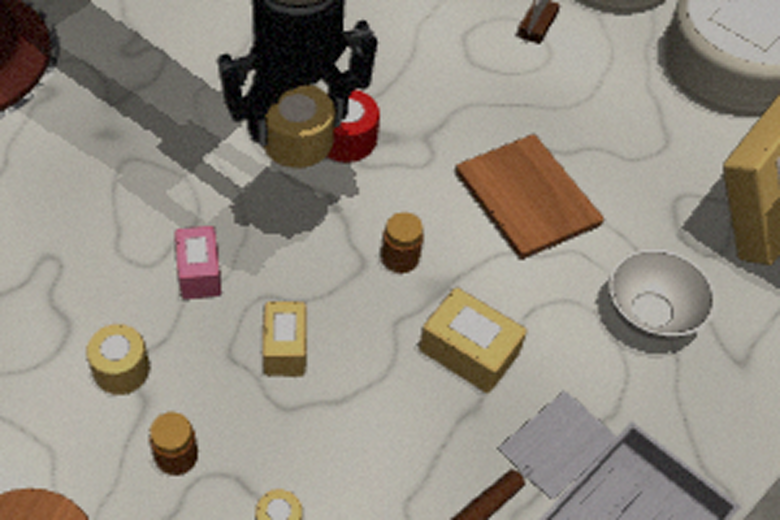

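Emit:
{"name": "servo_tool", "arguments": {
  "deltas": [
    [[0,12,-50,0,0],[0,26,-108,0,0],[0,40,-167,0,0],[0,54,-226,0,0],[0,67,-285,0,0]]
  ]
}}

```text
time: 4.62
tool_pos: [0.5123, -0.169, 0.1449]
tool_rot: [-0.0, 0.219, 0.976, 0.0]
contact_force: [1.2, 0.3, -0.4]
gripper_width: 0.775
```

Emit:
{"name": "servo_tool", "arguments": {
  "deltas": [
    [[0,14,-58,0,0],[0,26,-110,0,0],[0,33,-140,0,0],[0,33,-140,0,0],[0,33,-140,0,0]]
  ]
}}

```text
time: 5.25
tool_pos: [0.5448, -0.3063, 0.1445]
tool_rot: [-0.001, 0.219, 0.976, 0.001]
contact_force: [0.4, -0.4, -1.8]
gripper_width: 0.775
```

Emit:
{"name": "servo_tool", "arguments": {
  "deltas": [
    [[0,0,0,0,0],[0,0,0,-40,0],[0,0,0,-80,0],[0,0,0,-95,0],[0,0,0,-95,0]]
  ]
}}

```text
time: 5.88
tool_pos: [0.5447, -0.3061, 0.0495]
tool_rot: [-0.001, 0.219, 0.976, 0.0]
contact_force: [0.5, -0.3, -1.1]
gripper_width: 0.776
```

Emit:
{"name": "servo_tool", "arguments": {
  "deltas": [
    [[0,0,0,0,0],[0,0,0,0,0]]
  ]
}}

```text
time: 6.12
tool_pos: [0.5464, -0.3078, 0.0525]
tool_rot: [0.002, 0.219, 0.976, -0.001]
contact_force: [0.4, -0.2, -1.5]
gripper_width: 0.772
```

```bash
python3 - <<'E'
from h import *
s=state();print(s["tool_pos"],s["contact_force"])
E
```

```text
[ 0.54644979 -0.30782947  0.05253335] [ 0.43020163 -0.21836638 -1.51581596]
```

Emit:
{"name": "servo_tool", "arguments": {
  "deltas": [
    [[0,0,0,-3,0],[0,0,0,-6,0],[0,0,0,-8,0],[0,0,0,-8,0]]
  ]
}}

```text
time: 6.62
tool_pos: [0.5452, -0.307, 0.0425]
tool_rot: [-0.0, 0.219, 0.976, 0.0]
contact_force: [-1.9, 0.4, 1.7]
gripper_width: 0.775
```

Emit:
{"name": "servo_tool", "arguments": {
  "deltas": [
    [[0,0,0,-1.5,0],[0,0,0,-1.5,0],[0,0,0,-1.5,0]]
  ]
}}

```text
time: 7.0
tool_pos: [0.5452, -0.307, 0.0424]
tool_rot: [-0.001, 0.219, 0.976, 0.0]
contact_force: [-6.6, 3.6, 9.7]
gripper_width: 0.775
```

Emit:
{"name": "servo_tool", "arguments": {
  "deltas": [
    [[85,0,0,1,0],[85,0,0,1,0],[85,0,0,1,0],[85,0,0,40,0],[85,0,0,100,0]]
  ]
}}

```text
time: 7.62
tool_pos: [0.5435, -0.3059, 0.1386]
tool_rot: [-0.003, 0.219, 0.976, 0.001]
contact_force: [0.5, -1.3, -0.4]
gripper_width: 0.996
```

```bash
cat > meas.py <<'E'
from h import *
import sys
def meas(u,v,z,s=4,im=None,thr=150,sat=70):
    im=grab_frame("top") if im is None else im
    im=np.clip(im.astype(float)*1.8,0,255).astype(np.uint8)
    big=cv2.resize(im,None,fx=s,fy=s,interpolation=cv2.INTER_CUBIC)
    hsv=cv2.cvtColor(big,cv2.COLOR_RGB2HSV)
    m=((hsv[:,:,1]>sat)&(hsv[:,:,2]>thr)&(hsv[:,:,0]>22)&(hsv[:,:,0]<35)).astype(np.uint8)
    cs,_=cv2.findContours(m,cv2.RETR_EXTERNAL,cv2.CHAIN_APPROX_NONE)
    c=min(cs,key=lambda c:1e9 if cv2.contourArea(c)<200 else np.hypot(*(np.array(cv2.minAreaRect(c)[0])/s-(u,v))))
    P=np.array([ray("top",(p[0][0]+.5)/s-.5,(p[0][1]+.5)/s-.5,z)[:2] for p in c]).astype(np.float32)*1000
    r=cv2.minAreaRect(P);b=cv2.boxPoints(r); e=max([b[1]-b[0],b[2]-b[1]],key=np.linalg.norm)
    return np.round(r[0],1),np.round(r[1],1),round(np.degrees(np.arctan2(e[1],e[0]))%180,1)
E
python3 - <<'E'
from meas import *
s=state();print(s["tool_pos"])
im=grab_frame("top"); save("t4",im[110:270,280:440],4,1.8)
print(meas(379,189,.060,im=im))
E
```

```text
[ 0.54352723 -0.30587379  0.13864673]
(array([ 457.6, -127.3]), array([50., 51.]), np.float32(107.9))
```

View pics/t4.png

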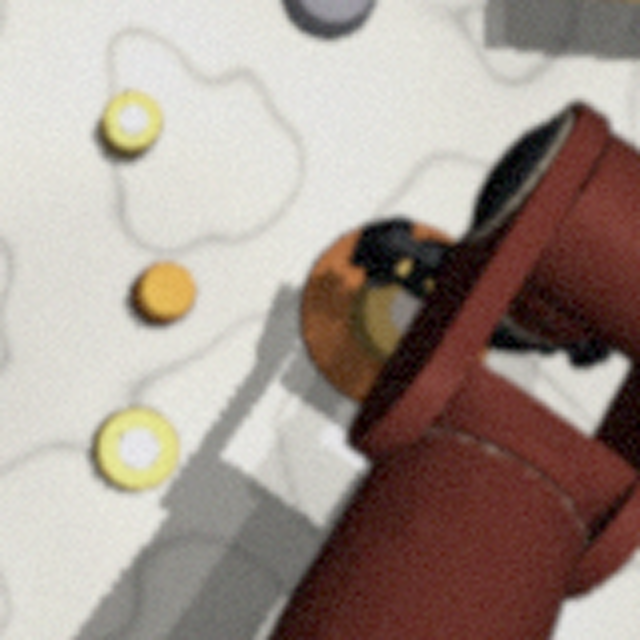

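Emit:
{"name": "servo_tool", "arguments": {
  "deltas": [
    [[85,-22,44,0,0],[85,-44,90,0,0],[85,-66,135,0,0],[85,-87,177,0,0],[85,-87,177,0,0]]
  ]
}}

```text
time: 8.3
tool_pos: [0.4569, -0.1278, 0.14]
tool_rot: [-0.0, 0.218, 0.976, 0.0]
contact_force: [1.0, -0.0, 1.0]
gripper_width: 1.002
```

Emit:
{"name": "servo_tool", "arguments": {
  "deltas": [
    [[85,0,0,0,0],[85,0,0,0,0],[85,0,0,0,0]]
  ]
}}

```text
time: 8.68
tool_pos: [0.4586, -0.1309, 0.1409]
tool_rot: [0.0, 0.22, 0.976, -0.0]
contact_force: [-0.2, -1.2, -0.1]
gripper_width: 0.994
```

```bash
python3 - <<'E'
from meas import *
s=state();print(s["tool_pos"])
cal=calibration("wrist");wi=grab_frame("wrist");save("w5",wi,1.5)
print(proj("wrist",[.4578,-.1297,.044],cal)*1.5)
im=grab_frame("top"); save("t5",im[110:270,280:440],4,1.8)
print(meas(379,189,.060,im=im))
E
```

```text
[ 0.45862907 -0.13087062  0.14088911]
[379.83796025 302.57734894]
(array([ 543.4, -306.2]), array([64.5, 64.8]), np.float32(110.0))
```

View pics/w5.png

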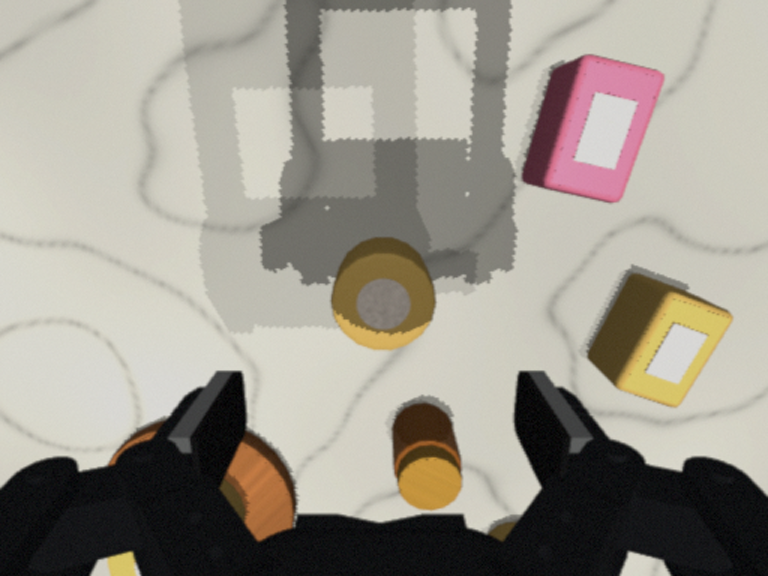

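View pics/t5.png

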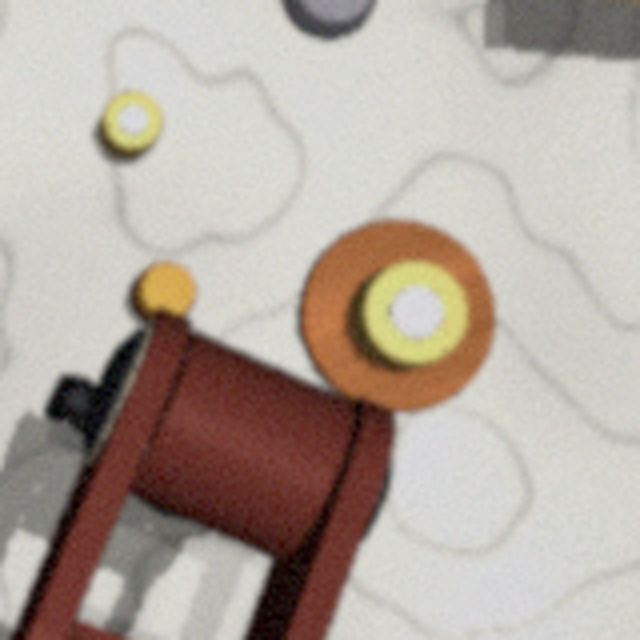

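Emit:
{"name": "servo_tool", "arguments": {
  "deltas": [
    [[85,0,0,-40,0],[85,0,0,-80,0],[85,0,0,-111,0],[85,0,0,-111,0],[85,0,0,-111,0]]
  ]
}}

```text
time: 9.4
tool_pos: [0.4591, -0.1305, 0.031]
tool_rot: [0.001, 0.219, 0.976, -0.0]
contact_force: [-0.0, -0.3, -0.2]
gripper_width: 0.992
```

Emit:
{"name": "servo_tool", "arguments": {
  "deltas": [
    [[0,0,0,0,0],[0,0,0,0,0],[0,0,0,0,0],[0,0,0,0,0],[0,0,0,0,0]]
  ]
}}

```text
time: 10.02
tool_pos: [0.4598, -0.1307, 0.0318]
tool_rot: [0.002, 0.219, 0.976, -0.0]
contact_force: [0.2, 0.8, 5.3]
gripper_width: 0.613
```

Emit:
{"name": "servo_tool", "arguments": {
  "deltas": [
    [[0,0,0,0,0],[0,0,0,0,0],[0,0,0,40,0],[0,0,0,100,0],[0,0,0,130,0]]
  ]
}}

```text
time: 10.65
tool_pos: [0.4595, -0.1306, 0.1638]
tool_rot: [0.003, 0.219, 0.976, -0.001]
contact_force: [0.5, 0.2, -1.0]
gripper_width: 0.612
```

Emit:
{"name": "servo_tool", "arguments": {
  "deltas": [
    [[0,20,-42,10,0],[0,44,-90,10,0],[0,66,-135,10,0],[0,86.5,-176.5,10,0],[0,86.5,-176.5,10,0]]
  ]
}}

```text
time: 11.28
tool_pos: [0.5452, -0.3089, 0.1695]
tool_rot: [-0.0, 0.22, 0.975, -0.0]
contact_force: [0.2, 0.0, -2.2]
gripper_width: 0.61
```

Emit:
{"name": "servo_tool", "arguments": {
  "deltas": [
    [[0,0,0,0,0],[0,0,0,-30,0],[0,0,0,-55,0],[0,0,0,-70,0],[0,0,0,-70,0]]
  ]
}}

```text
time: 11.9
tool_pos: [0.5438, -0.3052, 0.0986]
tool_rot: [-0.001, 0.219, 0.976, 0.001]
contact_force: [1.1, -0.2, -0.2]
gripper_width: 0.611
```

Emit:
{"name": "servo_tool", "arguments": {
  "deltas": [
    [[0,0,0,0,0],[0,0,0,0,0],[0,0,0,0,0]]
  ]
}}

```text
time: 12.28
tool_pos: [0.5452, -0.3069, 0.1008]
tool_rot: [0.001, 0.219, 0.976, -0.0]
contact_force: [-0.4, 0.1, -0.1]
gripper_width: 0.608
```

```bash
python3 - <<'E'
from meas import *
s=state();print(s["tool_pos"])
save("w6",grab_frame("wrist"),1.5)
save("s6",grab_frame("scene")[240:350,80:230],4,1.6)
s=state();print(s["tool_pos"])
E
```

```text
[ 0.54518287 -0.30686631  0.10077546]
[ 0.54495779 -0.30670722  0.10031454]
```

View pics/w6.png

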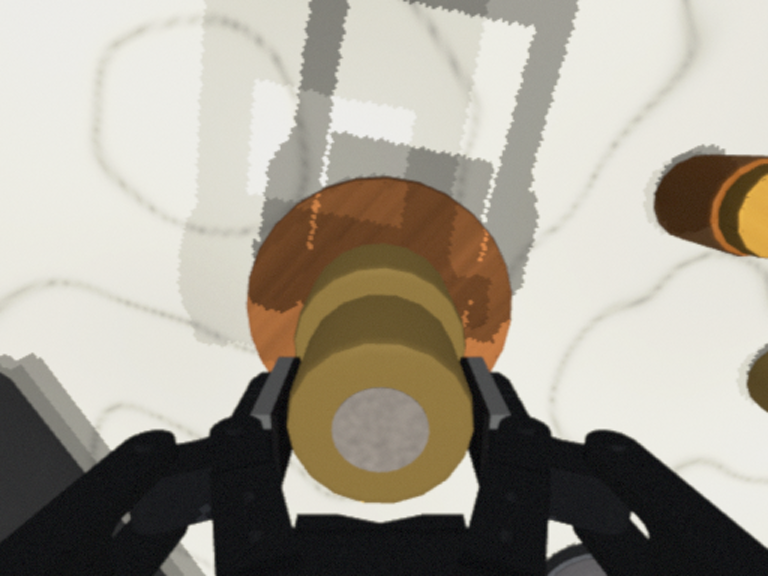

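View pics/s6.png

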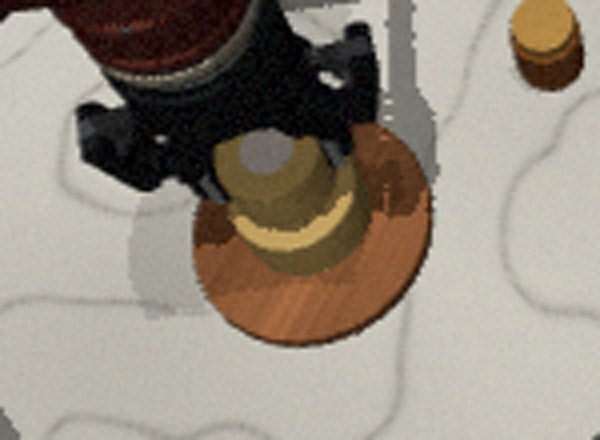

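Emit:
{"name": "servo_tool", "arguments": {
  "deltas": [
    [[0,0,0,-3,0],[0,0,0,-6,0],[0,0,0,-8,0],[0,0,0,-8,0]]
  ]
}}

```text
time: 12.88
tool_pos: [0.5448, -0.3066, 0.0919]
tool_rot: [0.0, 0.219, 0.976, -0.0]
contact_force: [-0.4, 0.1, 0.1]
gripper_width: 0.612
```

Emit:
{"name": "servo_tool", "arguments": {
  "deltas": [
    [[0,0,0,-1.5,0],[0,0,0,-1.5,0],[0,0,0,-1.5,0]]
  ]
}}

```text
time: 13.25
tool_pos: [0.545, -0.3067, 0.0919]
tool_rot: [0.0, 0.219, 0.976, -0.0]
contact_force: [-3.4, 2.5, 7.3]
gripper_width: 0.611
```

Emit:
{"name": "servo_tool", "arguments": {
  "deltas": [
    [[80,0,0,1,0],[85,0,0,1,0],[85,0,0,1,0],[85,0,0,40,0],[85,0,0,90,0]]
  ]
}}

```text
time: 13.88
tool_pos: [0.5436, -0.3058, 0.179]
tool_rot: [-0.002, 0.219, 0.976, 0.001]
contact_force: [-0.1, 0.4, 1.0]
gripper_width: 0.998
```

Emit:
{"name": "servo_tool", "arguments": {
  "deltas": [
    [[85,32,44,0,0],[85,64,88,0,0],[85,96,132,0,0],[85,128,177,0,0],[85,128,177,0,0]]
  ]
}}

```text
time: 14.5
tool_pos: [0.6741, -0.1262, 0.1799]
tool_rot: [-0.0, 0.217, 0.976, 0.0]
contact_force: [0.1, -0.4, 0.1]
gripper_width: 0.995
```

Emit:
{"name": "servo_tool", "arguments": {
  "deltas": [
    [[85,0,0,0,0],[85,0,0,-40,0],[85,0,0,-40,0],[85,0,0,-40,0]]
  ]
}}

```text
time: 15.0
tool_pos: [0.6725, -0.1306, 0.141]
tool_rot: [0.0, 0.22, 0.976, -0.0]
contact_force: [0.4, -0.2, 2.1]
gripper_width: 0.992
```

```bash
python3 - <<'E'
from meas import *
s=state();print(s["tool_pos"])
cal=calibration("wrist");wi=grab_frame("wrist");save("w7",wi,1.5)
print(proj("wrist",[.6732,-.1297,.042],cal)*1.5)
im=grab_frame("top"); save("t7",im[110:270,280:440],4,1.8)
print(meas(379,189,.104,im=im))
E
```

```text
[ 0.67253041 -0.13059299  0.14104953]
[380.66185559 303.9027239 ]
(array([ 543.7, -297.1]), array([67.5, 53.2]), np.float32(77.5))
```

View pics/w7.png

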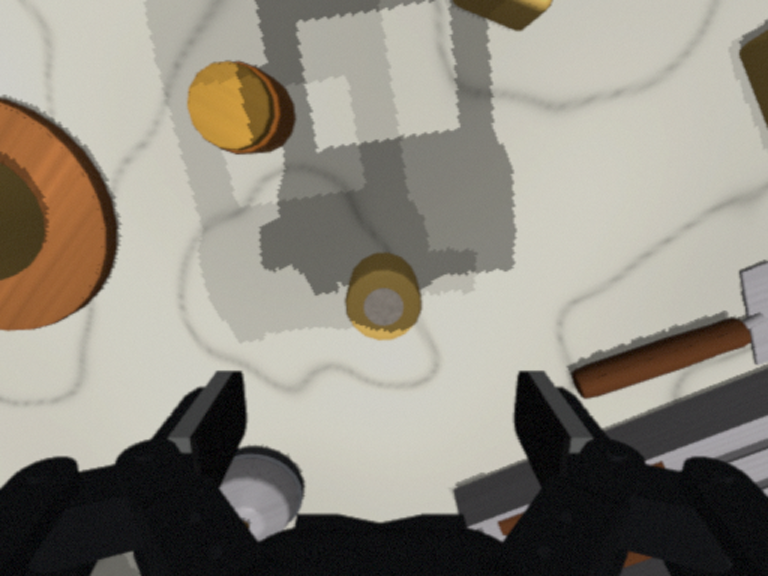

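View pics/t7.png

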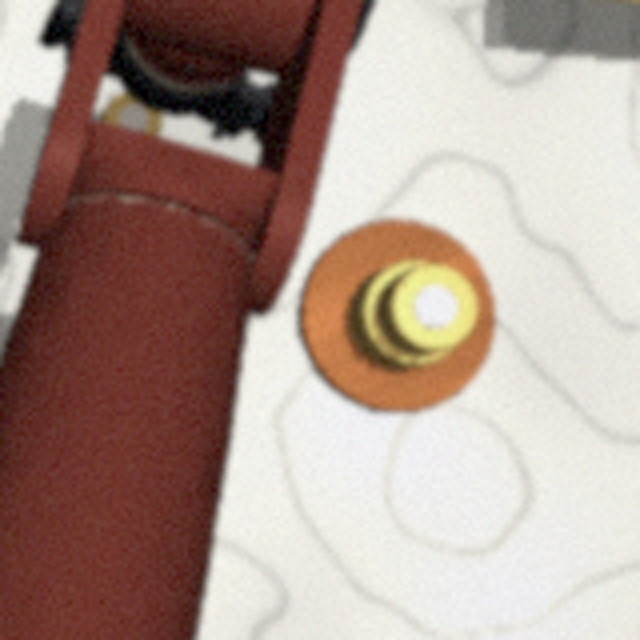

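```bash
python3 - <<'E'
from meas import *
print(ray("top",280+434/4-.4,110+305/4-.4,.104),ray("top",280+415/4-.4,110+313/4-.4,.06))
E
```

```text
[ 0.54415642 -0.30587071  0.104     ] [ 0.54291423 -0.30620337  0.06      ]
```

Emit:
{"name": "servo_tool", "arguments": {
  "deltas": [
    [[85,0,0,-40,0],[85,0,0,-80,0],[85,0,0,-110,0],[85,0,0,-110,0],[85,0,0,-110,0]]
  ]
}}

```text
time: 15.72
tool_pos: [0.6743, -0.1301, 0.0328]
tool_rot: [0.002, 0.219, 0.976, -0.0]
contact_force: [1.0, 0.1, 0.2]
gripper_width: 0.998
```

Emit:
{"name": "servo_tool", "arguments": {
  "deltas": [
    [[0,0,0,0,0],[0,0,0,0,0],[0,0,0,0,0],[0,0,0,0,0],[0,0,0,0,0]]
  ]
}}

```text
time: 16.35
tool_pos: [0.6737, -0.1298, 0.0318]
tool_rot: [0.001, 0.219, 0.976, -0.0]
contact_force: [-0.4, -1.0, 6.9]
gripper_width: 0.445
```

Emit:
{"name": "servo_tool", "arguments": {
  "deltas": [
    [[0,0,0,0,0],[0,0,0,0,0],[0,0,0,0,0]]
  ]
}}

```text
time: 16.73
tool_pos: [0.6737, -0.1298, 0.0318]
tool_rot: [0.001, 0.219, 0.976, -0.0]
contact_force: [-0.4, 0.5, 6.7]
gripper_width: 0.45
```

Emit:
{"name": "servo_tool", "arguments": {
  "deltas": [
    [[0,0,0,30,0],[0,0,0,80,0],[0,0,0,130,0],[0,0,0,165,0],[0,0,0,165,0]]
  ]
}}

```text
time: 17.35
tool_pos: [0.6745, -0.13, 0.1996]
tool_rot: [0.004, 0.219, 0.976, -0.0]
contact_force: [0.7, -0.6, -0.4]
gripper_width: 0.448
```

Emit:
{"name": "servo_tool", "arguments": {
  "deltas": [
    [[0,-30,-42,0,0],[0,-63,-86,0,0],[0,-96,-130,0,0],[0,-129,-176,0,0],[0,-129,-176,0,0]]
  ]
}}

```text
time: 17.98
tool_pos: [0.5407, -0.3076, 0.1926]
tool_rot: [-0.002, 0.222, 0.975, 0.001]
contact_force: [0.6, 0.8, -0.8]
gripper_width: 0.446
```

Emit:
{"name": "servo_tool", "arguments": {
  "deltas": [
    [[0,0,0,0,0],[0,0,0,-20,0],[0,0,0,-50,0],[0,0,0,-50,0],[0,0,0,-50,0]]
  ]
}}

```text
time: 18.6
tool_pos: [0.5442, -0.3049, 0.1452]
tool_rot: [-0.0, 0.219, 0.976, 0.0]
contact_force: [0.2, -0.9, 0.4]
gripper_width: 0.449
```

Emit:
{"name": "servo_tool", "arguments": {
  "deltas": [
    [[0,0,0,0,0],[0,0,0,0,0]]
  ]
}}

```text
time: 18.85
tool_pos: [0.5443, -0.3059, 0.1466]
tool_rot: [0.001, 0.219, 0.976, -0.0]
contact_force: [0.3, -0.7, -0.6]
gripper_width: 0.445
```

```bash
python3 - <<'E'
from meas import *
s=state();print(s["tool_pos"])
save("w8",grab_frame("wrist"),1.5)
s=state();print(s["tool_pos"])
E
```

```text
[ 0.54432816 -0.30586498  0.14658745]
[ 0.54420419 -0.30580994  0.14639651]
```

View pics/w8.png

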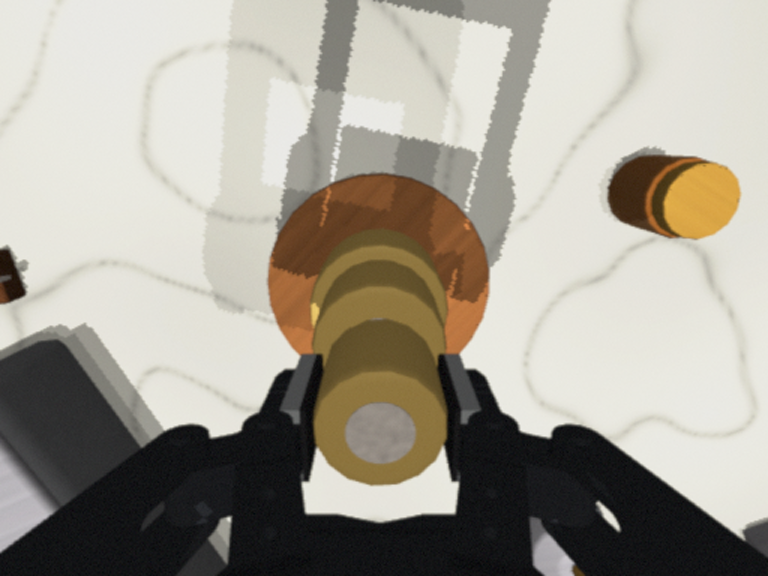

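Emit:
{"name": "servo_tool", "arguments": {
  "deltas": [
    [[0,0,0,-3,0],[0,0,0,-6,0],[0,0,0,-8,0],[0,0,0,-9,0],[0,0,0,-9,0]]
  ]
}}

```text
time: 19.52
tool_pos: [0.5437, -0.3055, 0.1362]
tool_rot: [-0.0, 0.219, 0.976, 0.0]
contact_force: [-0.1, -0.4, -0.0]
gripper_width: 0.445
```

Emit:
{"name": "servo_tool", "arguments": {
  "deltas": [
    [[0,0,0,-1.5,0],[0,0,0,-1.5,0],[0,0,0,-1.5,0]]
  ]
}}

```text
time: 19.9
tool_pos: [0.5441, -0.3057, 0.1359]
tool_rot: [0.001, 0.219, 0.976, -0.0]
contact_force: [-1.5, 0.5, 6.3]
gripper_width: 0.452
```

Emit:
{"name": "servo_tool", "arguments": {
  "deltas": [
    [[80,0,0,1,0],[85,0,0,1,0],[85,0,0,1,0],[85,0,0,40,0],[85,0,0,80,0]]
  ]
}}

```text
time: 20.52
tool_pos: [0.5432, -0.3052, 0.2145]
tool_rot: [-0.001, 0.219, 0.976, 0.0]
contact_force: [1.6, -1.1, -0.0]
gripper_width: 0.996
```

Emit:
{"name": "servo_tool", "arguments": {
  "deltas": [
    [[85,5,25,0,1],[85,20,80,0,2],[85,37,135,0,3],[85,54,190,0,4],[85,70,245,0,5]]
  ]
}}

```text
time: 21.15
tool_pos: [0.614, -0.0587, 0.2147]
tool_rot: [0.0, -0.043, 0.999, -0.0]
contact_force: [-0.6, 0.2, 0.2]
gripper_width: 0.992
```

Emit:
{"name": "servo_tool", "arguments": {
  "deltas": [
    [[85,18,55,0,0.6],[85,36,110,0,0.6],[85,54,165,0,0.6],[85,58,181,0,0.6],[85,58,181,0,0.6]]
  ]
}}

```text
time: 21.78
tool_pos: [0.6716, 0.121, 0.2143]
tool_rot: [-0.0, -0.073, 0.997, -0.0]
contact_force: [0.3, -0.5, 0.7]
gripper_width: 0.998
```

Emit:
{"name": "servo_tool", "arguments": {
  "deltas": [
    [[85,0,0,-30,0],[85,0,0,-70,0],[85,0,0,-70,0],[85,0,0,-70,0]]
  ]
}}

```text
time: 22.28
tool_pos: [0.6723, 0.1192, 0.1463]
tool_rot: [0.001, -0.071, 0.997, -0.0]
contact_force: [1.4, 0.2, 0.7]
gripper_width: 0.994
```

```bash
python3 - <<'E'
from meas import *
s=state();print(s["tool_pos"],s["tool_rot"])
q=s["tool_rot"];print("open dir",2*np.degrees(np.arctan2(q[2],q[1]))-90)
cal=calibration("wrist");wi=grab_frame("wrist");save("w9",wi,1.5)
print(proj("wrist",[.6721,.1197,.046],cal)*1.5)
im=grab_frame("top"); save("t9",im[110:270,280:440],4,1.8)
E
```

```text
[0.6722952  0.1192315  0.14625684] [ 7.44198011e-04 -7.14934751e-02  9.97440781e-01 -1.34606833e-04]
open dir 98.19954634637324
[378.44139252 301.28233929]
```

View pics/w9.png

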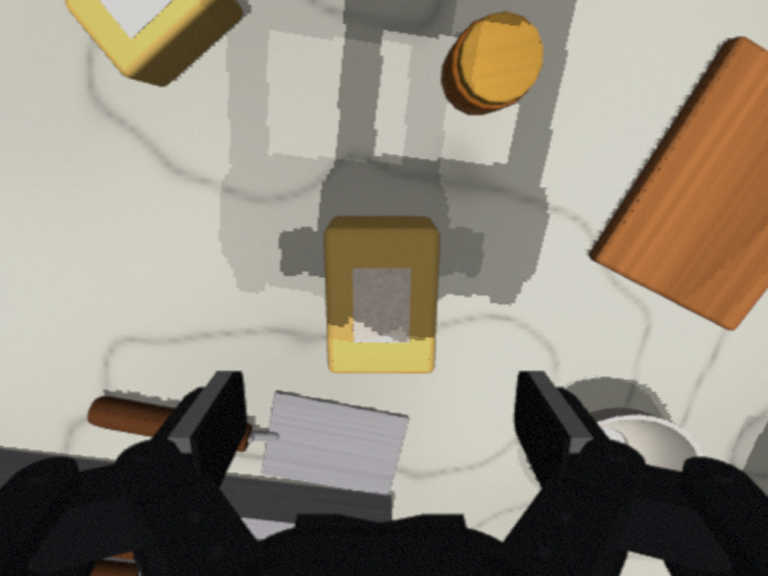

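View pics/t9.png

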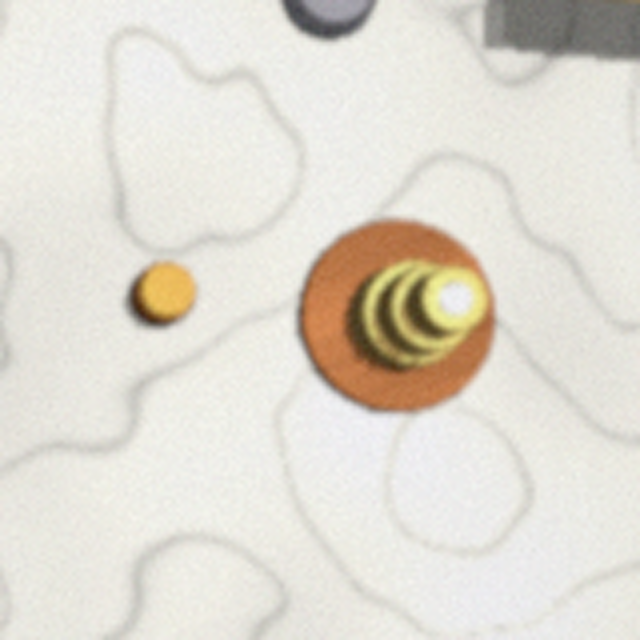

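Emit:
{"name": "servo_tool", "arguments": {
  "deltas": [
    [[85,0,0,-40,0],[85,0,0,-80,0],[85,0,0,-114,0],[85,0,0,-114,0],[85,0,0,-114,0]]
  ]
}}

```text
time: 23.0
tool_pos: [0.6735, 0.1206, 0.0336]
tool_rot: [0.002, -0.072, 0.997, -0.0]
contact_force: [0.4, -1.0, 0.6]
gripper_width: 0.994
```

Emit:
{"name": "servo_tool", "arguments": {
  "deltas": [
    [[0,0,0,0,0],[0,0,0,0,0],[0,0,0,0,0],[0,0,0,0,0],[0,0,0,0,0]]
  ]
}}

```text
time: 23.62
tool_pos: [0.6736, 0.1206, 0.0336]
tool_rot: [0.002, -0.072, 0.997, -0.0]
contact_force: [-0.4, -0.4, 5.0]
gripper_width: 0.67
```

Emit:
{"name": "servo_tool", "arguments": {
  "deltas": [
    [[0,0,0,0,0],[0,0,0,0,0]]
  ]
}}

```text
time: 23.88
tool_pos: [0.6736, 0.1206, 0.0336]
tool_rot: [0.002, -0.072, 0.997, -0.0]
contact_force: [-0.3, 0.4, 6.2]
gripper_width: 0.666
```

Emit:
{"name": "servo_tool", "arguments": {
  "deltas": [
    [[0,0,0,20,0],[0,0,0,60,0],[0,0,0,100,0],[0,0,0,100,0],[0,0,0,100,0]]
  ]
}}

```text
time: 24.5
tool_pos: [0.6709, 0.1204, 0.1299]
tool_rot: [-0.001, -0.072, 0.997, -0.0]
contact_force: [-0.1, -0.2, -3.4]
gripper_width: 0.669
```

```bash
python3 - <<'E'
from meas import *
s=state();print(s["tool_pos"],s["tool_rot"])
save("w10",grab_frame("wrist"),1.5)
print(ray("top",280+457/4-.4,110+298/4-.4,.146))
E
```

```text
[0.6708651  0.12043786 0.12993799] [-8.42137907e-04 -7.22817376e-02  9.97383899e-01 -9.65592489e-06]
[ 0.54457785 -0.30751815  0.146     ]
```

View pics/w10.png

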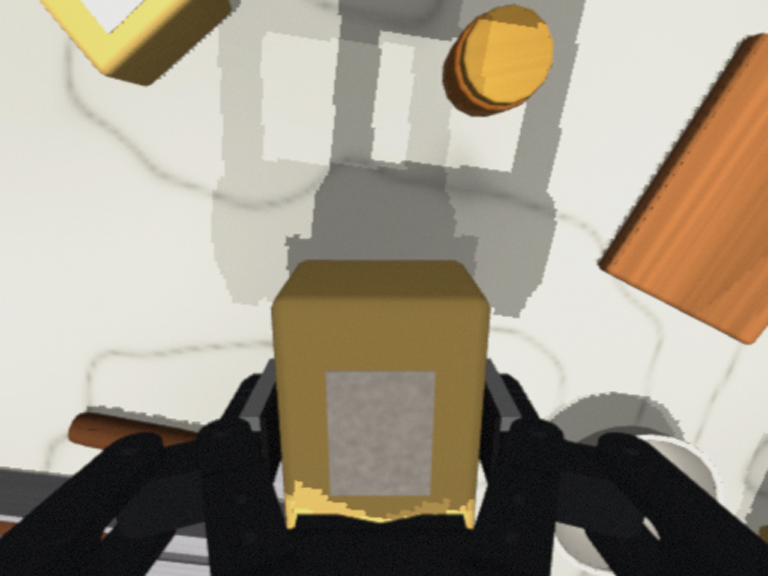

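Emit:
{"name": "servo_tool", "arguments": {
  "deltas": [
    [[0,-20,46,20,-1],[0,-40,92,20,-2],[0,-60,138,20,-3],[0,-79,184,20,-4],[0,-79,184,20,-4.4]]
  ]
}}

```text
time: 25.18
tool_pos: [0.5895, 0.3072, 0.1478]
tool_rot: [-0.002, 0.156, 0.988, -0.001]
contact_force: [-0.3, 0.2, -1.8]
gripper_width: 0.668
```

Emit:
{"name": "servo_tool", "arguments": {
  "deltas": [
    [[0,0,0,0,0],[0,0,0,-40,0],[0,0,0,-80,0],[0,0,0,-93,0],[0,0,0,-93,0]]
  ]
}}

```text
time: 25.8
tool_pos: [0.5921, 0.3036, 0.0563]
tool_rot: [-0.001, 0.158, 0.987, -0.001]
contact_force: [0.1, -0.2, -1.9]
gripper_width: 0.671
```

Emit:
{"name": "servo_tool", "arguments": {
  "deltas": [
    [[0,0,0,0,0],[0,0,0,0,0],[0,0,0,0,0]]
  ]
}}

```text
time: 26.18
tool_pos: [0.5935, 0.3048, 0.0593]
tool_rot: [0.001, 0.157, 0.988, 0.001]
contact_force: [-0.1, 0.0, -3.3]
gripper_width: 0.666
```

```bash
python3 - <<'E'
from meas import *
s=state();print(s["tool_pos"]);q=s["tool_rot"];print("open dir",2*np.degrees(np.arctan2(q[2],q[1]))-90)
save("w11",grab_frame("wrist"),1.5)
E
```

```text
[0.59347631 0.30480137 0.05925802]
open dir 71.89061168077149
```

View pics/w11.png

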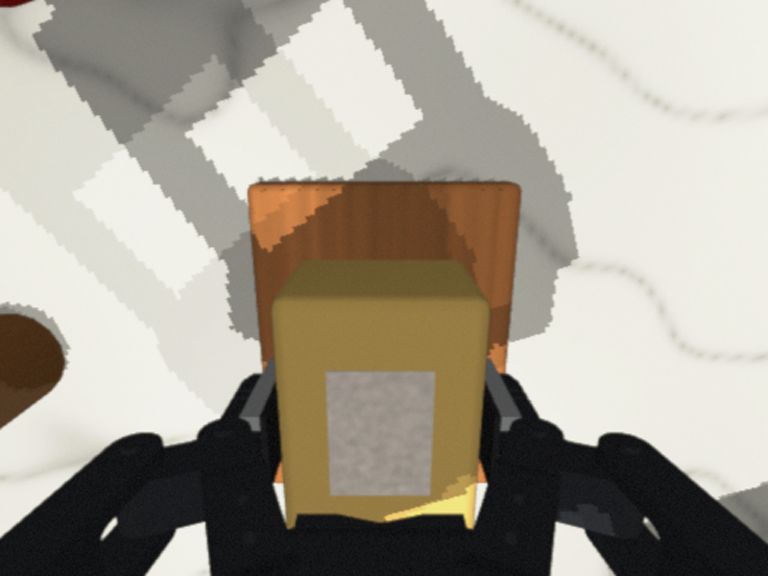

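Block well aligned and centred over the oblong board. Lower it.

Emit:
{"name": "servo_tool", "arguments": {
  "deltas": [
    [[0,0,0,-4,0],[0,0,0,-8,0],[0,0,0,-10,0],[0,0,0,-10,0]]
  ]
}}

```text
time: 26.72
tool_pos: [0.5928, 0.3045, 0.0478]
tool_rot: [0.0, 0.157, 0.988, 0.0]
contact_force: [-0.1, -0.8, -1.6]
gripper_width: 0.668
```

Emit:
{"name": "servo_tool", "arguments": {
  "deltas": [
    [[0,0,0,-1.5,0],[0,0,0,-1.5,0],[0,0,0,-1.5,0]]
  ]
}}

```text
time: 27.1
tool_pos: [0.5928, 0.3046, 0.0477]
tool_rot: [-0.0, 0.157, 0.988, -0.0]
contact_force: [-5.4, -1.0, 6.6]
gripper_width: 0.668
```

Emit:
{"name": "servo_tool", "arguments": {
  "deltas": [
    [[85,0,0,1,0],[85,0,0,1,0],[85,0,0,1,0],[85,0,0,50,0],[85,0,0,105,0]]
  ]
}}

```text
time: 27.72
tool_pos: [0.5917, 0.3041, 0.1506]
tool_rot: [-0.001, 0.157, 0.988, -0.001]
contact_force: [0.7, 0.1, 0.5]
gripper_width: 0.995
```

Emit:
{"name": "servo_tool", "arguments": {
  "deltas": [
    [[85,-5,-40,0,-1],[85,-13,-95,0,-2],[85,-21,-150,0,-3],[85,-29,-205,0,-4],[85,-36,-258,0,-4.6]]
  ]
}}

```text
time: 28.35
tool_pos: [0.5563, 0.0448, 0.1513]
tool_rot: [0.0, 0.389, 0.921, 0.0]
contact_force: [0.5, -0.8, 0.2]
gripper_width: 0.996
```

Emit:
{"name": "servo_tool", "arguments": {
  "deltas": [
    [[85,-8,-50,0,0],[85,-8,-50,0,0],[85,-8,-50,0,0],[85,-8,-50,0,0]]
  ]
}}

```text
time: 28.85
tool_pos: [0.5489, -0.0024, 0.1513]
tool_rot: [-0.0, 0.388, 0.922, 0.0]
contact_force: [-0.7, -0.5, 0.8]
gripper_width: 0.994
```

```bash
python3 - <<'E'
from meas import *
s=state();print(s["tool_pos"]);q=s["tool_rot"];print("open dir",2*np.degrees(np.arctan2(q[2],q[1]))-90)
cal=calibration("wrist");save("w12",grab_frame("wrist"),1.5)
print(proj("wrist",[.5487,-.0034,.042],cal)*1.5)
im=grab_frame("top"); save("t12",im[110:250,120:310],4.2,1.8); print(meas(148,170,.06,im=im))
E
```

```text
[ 0.54886116 -0.00240298  0.15125071]
open dir 44.37717759751325
[377.77442569 298.60397236]
(array([590.8, 302.6]), array([55.3, 77.2]), np.float32(161.8))
```

View pics/w12.png

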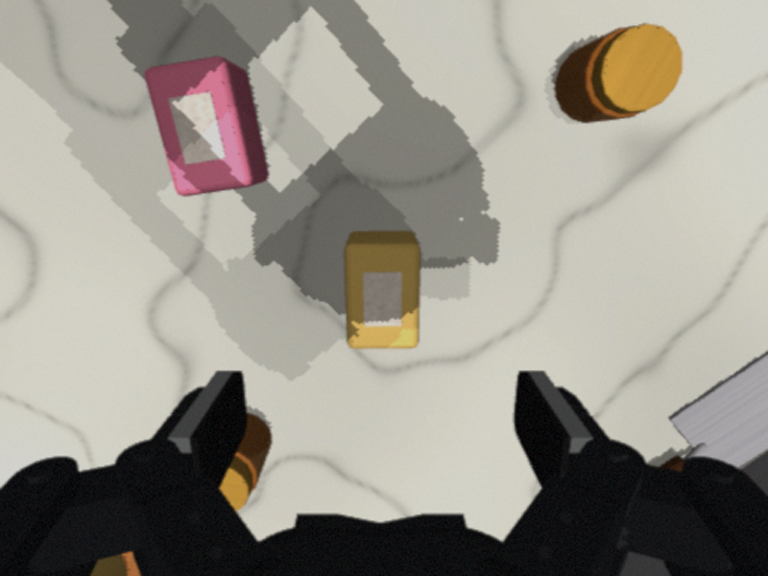

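View pics/t12.png

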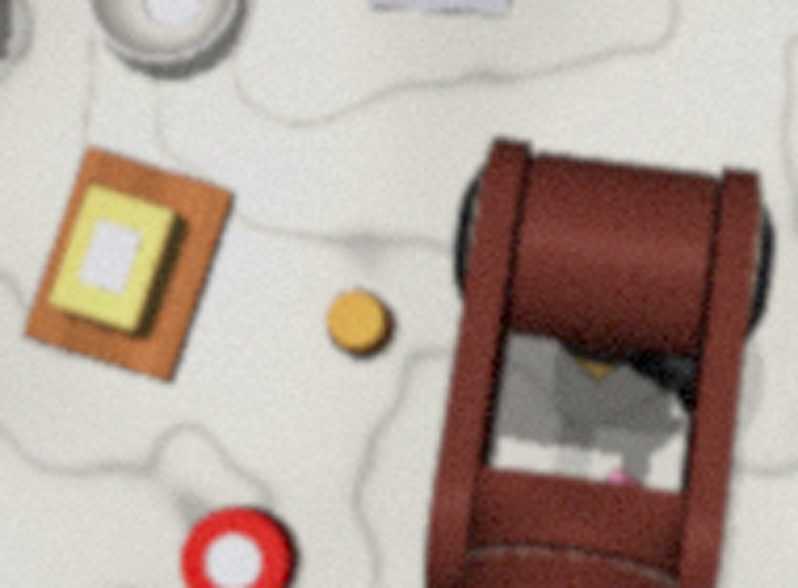

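Emit:
{"name": "servo_tool", "arguments": {
  "deltas": [
    [[85,0,0,-40,0],[85,0,0,-85,0],[85,0,0,-120,0],[85,0,0,-120,0],[85,0,0,-120,0]]
  ]
}}

```text
time: 29.58
tool_pos: [0.5498, -0.0032, 0.0327]
tool_rot: [0.001, 0.388, 0.922, 0.0]
contact_force: [-0.0, 0.0, 1.1]
gripper_width: 0.994
```

Emit:
{"name": "servo_tool", "arguments": {
  "deltas": [
    [[0,0,0,0,0],[0,0,0,0,0],[0,0,0,0,0],[0,0,0,0,0],[0,0,0,0,0]]
  ]
}}

```text
time: 30.2
tool_pos: [0.5499, -0.0037, 0.0328]
tool_rot: [0.001, 0.388, 0.921, 0.0]
contact_force: [-0.3, 1.7, 6.3]
gripper_width: 0.458
```

Emit:
{"name": "servo_tool", "arguments": {
  "deltas": [
    [[0,0,0,0,0],[0,0,0,0,0],[0,0,0,0,0]]
  ]
}}

```text
time: 30.58
tool_pos: [0.55, -0.0037, 0.0328]
tool_rot: [0.001, 0.388, 0.921, 0.0]
contact_force: [-0.4, 0.3, 6.6]
gripper_width: 0.46
```

Emit:
{"name": "servo_tool", "arguments": {
  "deltas": [
    [[0,0,0,20,0],[0,0,0,70,0],[0,0,0,120,0],[0,0,0,140,0],[0,0,0,140,0]]
  ]
}}

```text
time: 31.2
tool_pos: [0.5493, -0.0036, 0.1727]
tool_rot: [0.001, 0.388, 0.921, 0.0]
contact_force: [-0.2, -0.3, -1.7]
gripper_width: 0.456
```

```bash
python3 - <<'E'
from meas import *
s=state();print(s["tool_pos"],s["gripper_width"])
save("w13",grab_frame("wrist"),1.5)
E
```

```text
[ 0.54934287 -0.00363701  0.17265755] 0.4564265790012098
```

View pics/w13.png

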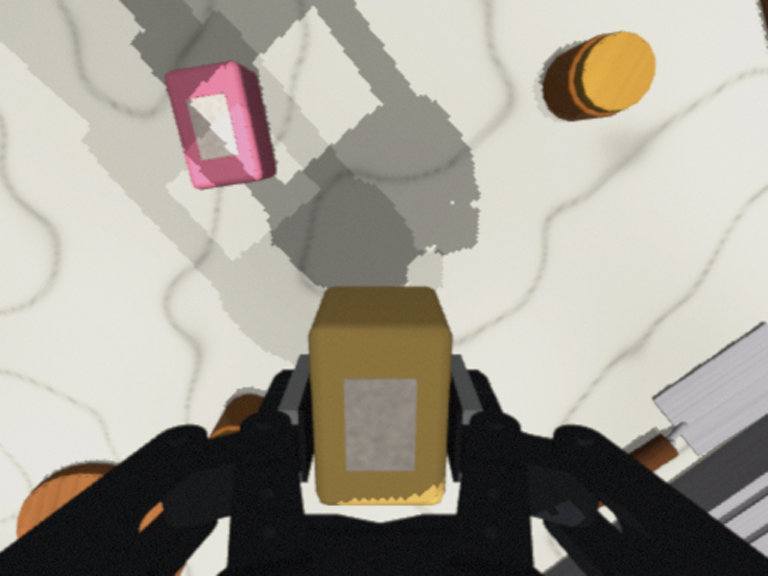

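Emit:
{"name": "servo_tool", "arguments": {
  "deltas": [
    [[0,5,40,0,1],[0,13,95,0,2],[0,21,150,0,3],[0,29,205,0,4],[0,36,258,0,4.6]]
  ]
}}

```text
time: 31.88
tool_pos: [0.583, 0.2557, 0.1672]
tool_rot: [-0.003, 0.156, 0.988, -0.001]
contact_force: [0.9, 0.6, -1.1]
gripper_width: 0.456
```

Emit:
{"name": "servo_tool", "arguments": {
  "deltas": [
    [[0,6.5,49,0,0],[0,6.5,49,0,0],[0,6.5,49,-40,0],[0,6.5,49,-70,0],[0,6.5,49,-70,0]]
  ]
}}

```text
time: 32.5
tool_pos: [0.5887, 0.3016, 0.0966]
tool_rot: [-0.004, 0.158, 0.987, -0.002]
contact_force: [-0.6, 0.2, -1.8]
gripper_width: 0.456
```

Emit:
{"name": "servo_tool", "arguments": {
  "deltas": [
    [[0,0,0,0,0],[0,0,0,0,0],[0,0,0,0,0]]
  ]
}}

```text
time: 32.88
tool_pos: [0.5917, 0.3035, 0.1024]
tool_rot: [0.001, 0.157, 0.988, 0.0]
contact_force: [0.2, -0.3, -1.2]
gripper_width: 0.46
```

```bash
python3 - <<'E'
from meas import *
s=state();print(s["tool_pos"],s["gripper_width"]);q=s["tool_rot"];print("open dir",2*np.degrees(np.arctan2(q[2],q[1]))-90)
save("w14",grab_frame("wrist"),1.5)
E
```

```text
[0.59167972 0.3035109  0.10237993] 0.4603169221031004
open dir 71.88204984276501
```

View pics/w14.png

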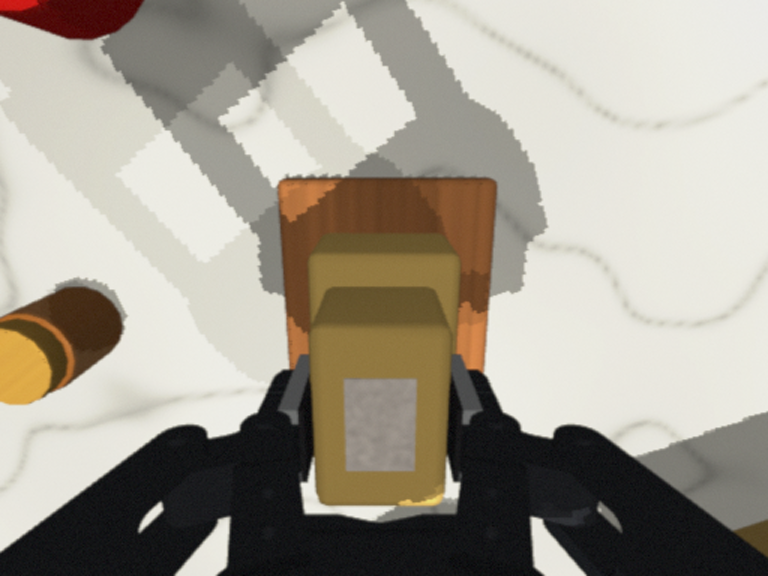

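Aligned and centred. Lower.

Emit:
{"name": "servo_tool", "arguments": {
  "deltas": [
    [[0,0,0,-4,0],[0,0,0,-7,0],[0,0,0,-8.5,0],[0,0,0,-8.5,0]]
  ]
}}

```text
time: 33.42
tool_pos: [0.5911, 0.3035, 0.0928]
tool_rot: [-0.0, 0.157, 0.988, -0.0]
contact_force: [-1.0, -0.7, -0.1]
gripper_width: 0.456
```

Emit:
{"name": "servo_tool", "arguments": {
  "deltas": [
    [[0,0,0,-1.5,0],[0,0,0,-1.5,0],[0,0,0,-1.5,0]]
  ]
}}

```text
time: 33.8
tool_pos: [0.5912, 0.3035, 0.0927]
tool_rot: [-0.0, 0.157, 0.988, -0.0]
contact_force: [-4.2, -1.5, 6.0]
gripper_width: 0.458
```

Contact at the expected height. Release, rise and clear.

Emit:
{"name": "servo_tool", "arguments": {
  "deltas": [
    [[80,0,0,1,0],[80,0,0,1,0],[80,0,0,1,0],[80,0,0,50,0],[80,0,0,105,0]]
  ]
}}

```text
time: 34.42
tool_pos: [0.5903, 0.3031, 0.1955]
tool_rot: [-0.002, 0.157, 0.988, -0.001]
contact_force: [-0.4, -0.1, 0.9]
gripper_width: 0.935
```

Emit:
{"name": "servo_tool", "arguments": {
  "deltas": [
    [[80,0,0,40,0],[80,-40,-40,40,0],[80,-80,-80,40,0],[80,-120,-120,40,0],[80,-160,-160,40,0]]
  ]
}}

```text
time: 35.05
tool_pos: [0.43, 0.1424, 0.2362]
tool_rot: [0.0, 0.157, 0.988, -0.0]
contact_force: [-0.2, -0.8, 0.4]
gripper_width: 0.934
```

Emit:
{"name": "servo_tool", "arguments": {
  "deltas": [
    [[80,0,0,0,0],[80,0,0,0,0],[80,0,0,0,0]]
  ]
}}

```text
time: 35.42
tool_pos: [0.4321, 0.1441, 0.2367]
tool_rot: [0.0, 0.157, 0.988, 0.0]
contact_force: [0.4, 0.4, -0.3]
gripper_width: 0.94
```

```bash
python3 - <<'E'
from meas import *
im=grab_frame("top"); save("t15a",im[110:250,120:310],4.2,1.8);save("t15b",im[130:240,330:440],5.4,1.8)
save("s15",grab_frame("scene")[100:350,100:420],2.5,1.7)
E
cd pics; python3 -c "
import cv2,numpy as np
a=cv2.imread('t15a.png');b=cv2.imread('t15b.png')
cv2.imwrite('tt.png',np.hstack([a[:420,:420],cv2.resize(b,(420,420))[:, :380]]))"
```

```text
(no output)
```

View pics/tt.png

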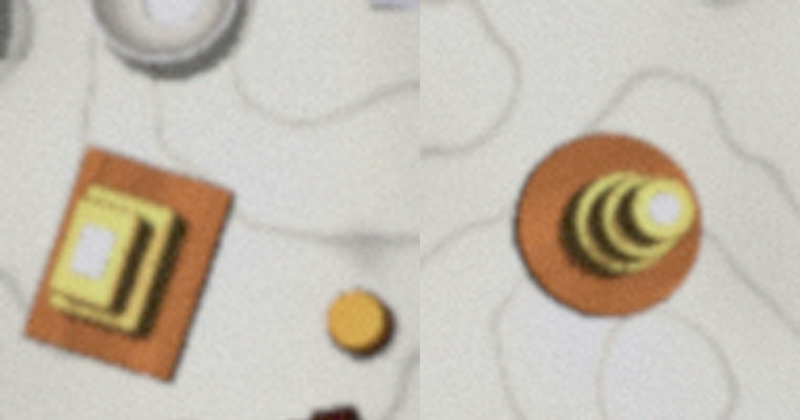

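View pics/s15.png

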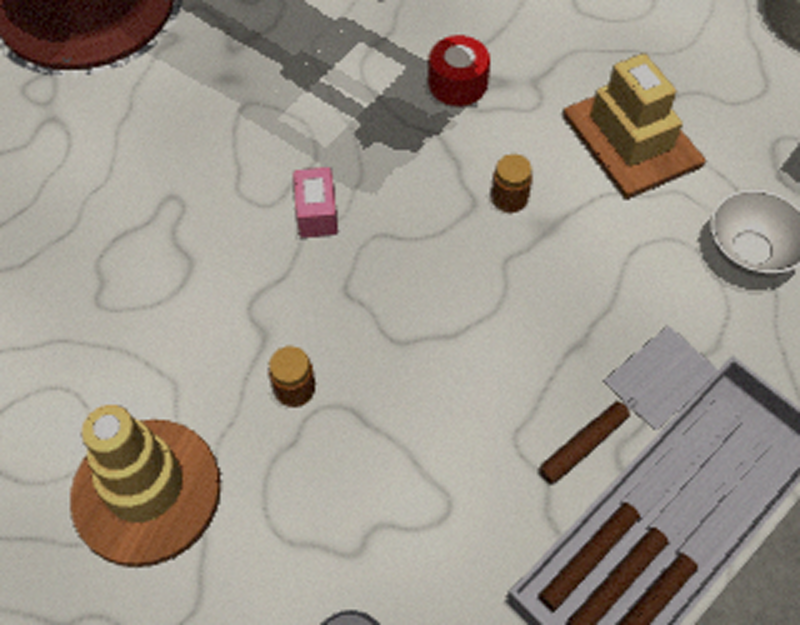

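```bash
python3 - <<'E'
from h import *
print(ray("top",120+92/4.2-.4,110+250/4.2-.4,.102)); s=state(); print(s["contact_force"],s["time"]); print(job_done())
E
```

```text
[0.59027394 0.30306234 0.102     ]
[ 0.52871943 -0.05258378 -0.057416  ] 35.525
the job is handed in; nothing more can be done
None
```

I built both displays, let everything go, moved the arm clear and handed the job in at about 35.5 s of robot time.

- **Round board:** measured in the top camera, the large cheese sits about 2 mm off the board centre. The middle and small cheeses are each about 1–2 mm off the one below.
- **Oblong board:** the large block is about 2.5 mm off centre with its length matching the board's 162° direction. The small block is about 1 mm off the large one. I set its angle with the gripper at about 162° and did not measure it again afterwards.
- **Heights:** I did not measure final heights directly. Each cheese met its support within about 1 mm of the expected height as I lowered it, with 6–10 N of contact force.
- **Everything else:** the last pictures show both stacks upright, both jars standing, and the pink and red look-alikes not handled. The gripper was open, with no contact force beyond sensor noise.

One early automatic measurement of the middle cheese merged it with the large one, so I read its position off the enlarged picture instead. No other check failed or disagreed.

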